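# Find the heavy side of a loaded mixer drum and hold it down

### The job

Push the blue loading door of the white tube mixer shut until it snaps onto its catch, which frees the drum inside. Then roll the drum well over to a side by its black knob, as often as you need, to find its heavy side by how it pulls or rolls back, and finish still gripping the knob with the heavy side held straight down, the door shut and the things around left where they are.

Things in the scene. Friction and masses are not known exactly. Their poses are not given: they have to be found in the camera images.
- housing: White bench tube mixer, fixed: wedge case 190 (x) x 160 (y) mm, 172 high at the back, with a low bay 50 wide, 112 high, on its -y flank. Origin: under the wedge, on the worktop; front faces its -x. Its panel slopes at 25 degrees (100 mm high at x=-100 up to 170 at x=50); the dial's axis stands square on it at y=0: the outward axis is (-0.423, 0, 0.906) in this frame, down the slope (-0.906, 0, -0.423).
- knob_grip (a point): Where to grip the round black knob: on the dial's axis, 28 mm above the dial plate. Knob 40 mm diameter, 45 tall, ends 17 mm beyond this point. Frame: z outward along the axis, x to the red mark. No end stops. Released, it rolls for 2 to 3 s towards heavy side down, but bearing drag (0.058 N m; load 0.12 to 0.16) stops it 20 to 35 degrees short, from either side, or keeps it heavy side up.
- dial_mark (a point): Centre of the red bar on the white dial plate (120 mm diameter), 50 mm from the axis. The dial turns as one with the drum and the load hidden inside it, whose heavy side may lie at any angle from the mark. Straight down means straight down the panel's slope.
- door (a joint): Angle of the blue loading door, rad: 0 shut and seated, grows as it swings out (1.5 at most). Upright hinge. It stays where left. The catch starts to resist at about 0.09 and snaps home below 0.04; it takes 8 to 15 N, inward, at door_push. Until the door is seated a brake holds the drum.
- door_hinge (a point): Point on the door's upright hinge axis, at mid-height of the door (61 mm above the worktop); shut, the door runs from here to the housing's +x. Door panel: 8 mm thick, 148 long, from 12 to 110 mm above the worktop.
- door_push (a point): Point on the door's outer face where to push, 100 mm from the hinge axis, at mid-height (61 mm above the worktop). Its frame's x runs along the door away from the hinge, its -y points outward, off the outer face. A small pull strip stands 10 mm off the face beyond 135 mm from the hinge.
- wash_bottle: White squeeze bottle with blue cap, 192 mm tall; bystander. Origin: centre of its underside.
- beaker_mid: Clear beaker, 105 mm wide, 121 tall; bystander. Origin: centre of its underside.
- petri_dish: Clear petri dish, 62 mm wide, 14 high; bystander. Origin: centre of its underside.
- tape_roll: Roll of tan tape, 96 mm wide, 25 high; bystander. Origin: centre of its underside.
- vial: White screw-cap vial, 27 mm wide, 58 tall; bystander. Origin: centre of its underside.
- marker: Blue and white marker pen, 132 mm long; bystander. Origin: centre of its underside.

How it is judged (in metres and radians):
On the way, in this order (a step that is already met when the one before it is completed fails the run):
1. the loading door is shut and seated on its catch (value of joint door below 0.02 rad), for 0.3 s.
2. the knob, in the fingers, is turned until the drum's heavy side stands 40 degrees or more off straight down, to either side (contact force between the fingers and dial_knob above 1 N and z of drum_load in the frame of housing above 0.0729 m), for 0.05 s.
At the end, for the whole second after the job is handed in: The fingers still grip the knob (over 1 N), the drum's heavy side is within 15 degrees of straight down the panel, and the door is still seated (below 0.02 rad) (value of joint door below 0.02 rad and contact force between the fingers and dial_knob above 1 N and y of drum_load in the frame of housing between -0.0142 and 0.0142 m and z of drum_load in the frame of housing below 0.08 m); the arm keeps its last pose, push and grip.
It fails at once if a bystander is shifted by more than 30 mm (distance of any of wash_bottle, beaker_mid, petri_dish, tape_roll, vial, marker from where it was at the start of the episode above 0.03 m).
It also fails if it takes over 72 s, if anything falls off the work surface, if the arm or the gripper's body presses on something with over 40 N, if the wrist force passes 120 N, or if a joint passes its speed limit or range.

### The arm

A 6-joint arm with a two-finger parallel gripper is mounted at the origin on a cart in front of the work surface, level with it; the furniture and walls round the work are solid. World frame = base frame: x ahead of the robot, y to its left, z up, the work surface at z = 0. Lengths are in mm, angles in rad, forces in N, time in s.
With the tool pointing down it reaches from about 300 to 775 mm from the base axis. Payload 14.6 kg.
Tool frame: the origin (TCP) lies on the centre line of the jaws, within the pads' length; the fingertips stand manip.finger_overhang ahead of it and the grasp point (between the pads) lies 11 mm behind it (manip.finger_overhang is the distance from the TCP to the fingertips, in mm); y points along the fingers, x is the direction in which the jaws open and shut, and the axes are right-handed (so a half turn about y gives the same grasp; the last joint's range is limited). The gripper opens to 94 mm and grips with 3 to 60 N. Pads are 16 mm wide; open, the fingers measure 119 mm over their backs; the gripper's body (75 mm by 177 mm) begins 78 mm behind the grasp point.
Start: joints at [1.039, 0.3, 1.521, -0, 1.321, -0.067], TCP at [246.53, 491.642, 213.446] pointing down, gripper open.
Joint ranges: [-3.03, 3.03], [-0.79, 2.21], [0.23, 2.52], [-1.04, 4.18], [0, 3.07], [-2.55, 2.55]. Speed limits (rad/s): [2.22, 2.22, 2.57, 3.14, 3.14, 3.14].

### API

Orientations are given as [roll, pitch, yaw] about the fixed x, y, z axes, in that order (R = Rz(yaw) Ry(pitch) Rx(roll)).
In Python, from cell import monitor, viewer, ticket, manip gives the robot as it stands.
- The arm moves only by the shell command python3 -m jog 'ROWS' [FORCE]. ROWS is JSON, a list of rows, each an object of numbers: "grip": the finger opening in cm, from 0 to 9.4; "dx", "dy", "dz": the shift along the tool's x, y, z in cm; "spin": the turn about the tool's y in degrees. In form: [{"grip": .., "dx": .., "dy": .., "dz": .., "spin": ..}, ...]. A call has 1 to 20 rows; each row is the pose to reach, as a shift and turn from the pose commanded when the call began, along the tool's axes at that moment; what a row does not reach only later rows make up. A row lasts 1/8 s, in which the tool goes at most 62.5 mm and 10.7 degrees, less where a joint would pass 70% of its speed; a pose out of reach is approached as far as the arm can. A call with a gripper value outside its range is refused whole. The fingers move at their own pace and stop on an object; FORCE is the grip in N (left out, the last holds). Time passes only in rows, so rows that repeat a pose let the fingers close. It gives the time, the measured TCP pose, the force and the opening at its end, in the units of the state.
- monitor.read_state(): the state, without advancing time (a new reading comes with each control period).
- viewer.camera(name): name is "scene" or "top"; returns a dict with "color" (384x512x3 uint8, red, green, blue), "vertical_fov" (degrees; the focal length in pixels is half the picture's height over the tangent of half this angle, whatever the lens; pixels are square), "cx", "cy" (the principal point, pixels), "k1" (the pictures are not rectified: a ray, as slopes to the right and down, at radius r is drawn at 1 + k1 r^2 times it, then the intrinsics apply), "rvec" (rotation vector, rad) and "tvec" (3), from world to camera coordinates, as OpenCV has them. Camera axes: x right, y down, z forward; pixel columns grow to the right and rows downward; lengths in mm; the calibration is good to about 2 mm. A picture is of the moment at which its call begins. There is no depth.
- ticket.sign_off(): hands the job in, once; it reports no verdict.
The state is a dict: "clock": time; "joints": joint angles; "qd": joint speeds; "effort": joint torques, N m; "eef_pos": TCP position; "eef_rot": TCP orientation; "wrist_force": force on the tool from outside, world axes, zero at the start; "moment": the same for the moment, N m; "finger_gap": finger opening in mm.
Only numpy, scipy, OpenCV 4.12 (cv2) and the standard library are available. Lean on these libraries where they do the work, as an engineer would, in place of code of your own. Each camera call takes 0.05 s, during which the arm holds its last target. There are 200 camera calls.

## Working session

There is one attempt and no reset: what is moved stays moved. The work goes in short steps, Python scripts to look and compute and a shell command to move; the robot and the scene stay as the last step left them, time stands still between calls to the robot, and variables do not carry over. Pictures are saved under pics/ and viewed, about 8 in all and at most 12, crops included, and the job is handed in when it is done.

```bash
ls; mkdir -p pics
cat > h.py <<'E'
import numpy as np,cv2
from scipy.spatial.transform import Rotation as Ro
from cell import monitor,viewer,ticket,manip
def cam(n):
    c=viewer.camera(n);h=c["color"].shape[0]
    c["f"]=h/2/np.tan(np.radians(c["vertical_fov"])/2);c["R"]=cv2.Rodrigues(np.array(c["rvec"],float))[0];c["t"]=np.array(c["tvec"],float).ravel();return c
def save(c,name,crop=None,s=1):
    im=c["color"][:,:,::-1]
    if crop: x0,y0,x1,y1=crop; im=im[y0:y1,x0:x1]
    cv2.imwrite("pics/"+name,cv2.resize(im,None,fx=s,fy=s,interpolation=cv2.INTER_CUBIC))
def ray(c,u,v):
    d=np.array([(u-c["cx"])/c["f"],(v-c["cy"])/c["f"]]);s=d.copy()
    for _ in range(20): s=d/(1+c["k1"]*(s@s))
    return -c["R"].T@c["t"], c["R"].T@np.array([s[0],s[1],1])
def onz(c,u,v,z):
    o,d=ray(c,u,v);return o+d*(z-o[2])/d[2]
def proj(c,P):
    p=c["R"]@np.array(P,float)+c["t"];s=p[:2]/p[2];s=s*(1+c["k1"]*(s@s));return s*c["f"]+[c["cx"],c["cy"]]
def tri(rs):
    A=np.zeros((3,3));b=np.zeros(3)
    for o,d in rs:
        d=d/np.linalg.norm(d);M=np.eye(3)-np.outer(d,d);A+=M;b+=M@o
    return np.linalg.solve(A,b)
def tool(): 
    s=monitor.read_state();return np.array(s["eef_pos"]),Ro.from_euler("xyz",s["eef_rot"]).as_matrix()
E
python3 - <<'E'
from h import *
s=monitor.read_state();print(s);print(manip.finger_overhang);print(tool()[1])
for n in("scene","top"):
    c=cam(n);save(c,n+"0.png",s=1.55);print(n,c["f"],c["k1"],c["cx"],c["cy"],-c["R"].T@c["t"])
E
```

```text
pics
{'clock': 0.0, 'joints': array([ 1.03940368e+00,  3.00438730e-01,  1.52156382e+00,  3.42909182e-06,
        1.32069018e+00, -6.66193078e-02]), 'qd': array([-6.51899998e-05, -9.94013795e-04, -3.88240199e-04,  8.24228674e-04,
        1.89716480e-03, -8.34566477e-04]), 'effort': array([ 5.34827086e-05, -5.31811917e+01, -3.52742350e+01,  7.08591426e-02,
        2.43961997e-02, -7.54084249e-05]), 'eef_pos': array([246.40857539, 491.44133519, 212.91137872]), 'eef_rot': array([-1.57071978e+00,  1.09742010e-03,  1.10602218e+00]), 'wrist_force': array([ 0.6951181 ,  0.60307106, -0.57547049]), 'moment': array([-0.01762718,  0.00624122,  0.01005326]), 'finger_gap': 93.85180976680755}
8.0
[[ 4.48220650e-01 -5.60313296e-04 -8.93922779e-01]
 [ 8.93922281e-01 -9.46698886e-04  4.48220993e-01]
 [-1.09741988e-03 -9.99999395e-01  7.65465497e-05]]
scene 384.7892449849661 -0.04580047216867443 261.3425426075496 182.3423748791137 [-143.9477263  -467.18228806  780.2304428 ]
top 493.36700668004215 0.025795505351675605 251.06563831210696 182.0144678924793 [ 305.62423001 -140.83313013 1476.29402219]
```

View pics/scene0.png

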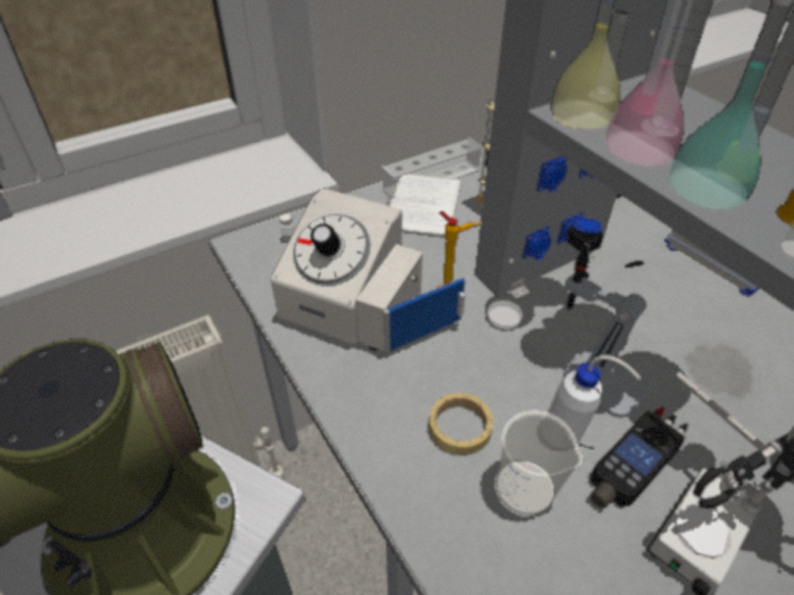

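View pics/top0.png

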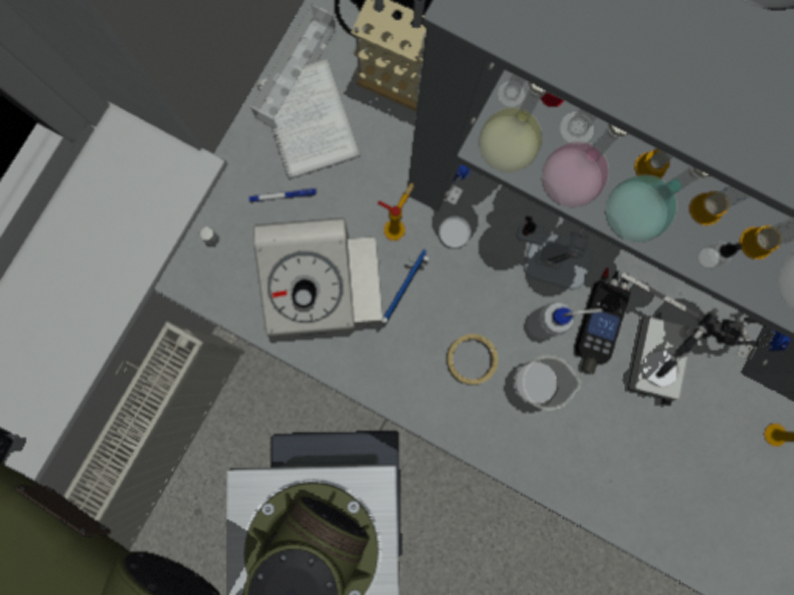

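The scene view (1.55x) shows the mixer with its dial at (331,248), red mark at (305,241) and knob at (323,237). The open door is blue and spans (390..463, 283..348). In the top view (1.55x) the wedge corners are about (256,222), (346,220), (353,333), (265,338). The knob top is at (304,295), the mark at (280,294), and the door runs from its hinge (383,320) to its tip (426,253).

Run:
```python
from h import *
C={n:cam(n) for n in("scene","top")}
k=1.55
print("base px top",proj(C["top"],[0,0,0])*k,"tcp px",proj(C["top"],tool()[0])*k,proj(C["scene"],tool()[0])*k)
for n,c in C.items():
    hsv=cv2.cvtColor(c["color"],cv2.COLOR_RGB2HSV)
    red=((hsv[...,0]<8)|(hsv[...,0]>172))&(hsv[...,1]>120)&(hsv[...,2]>80)
    blue=(abs(hsv[...,0].astype(int)-108)<12)&(hsv[...,1]>130)&(hsv[...,2]>50)
    dark=hsv[...,2]<50
    for nm,m in(("red",red),("blue",blue),("dark",dark)):
        N,L,S,Z=cv2.connectedComponentsWithStats(m.astype(np.uint8))
        for i in range(1,N):
            if 8<S[i,4]<3000 and 150<Z[i][0]*1<330 and 110<Z[i][1]<250 :print(n,nm,S[i],Z[i].round(1))
t=C["top"]
print("wedge back L,R z172",[onz(t,u/k,v/k,172).round(0) for u,v in((256,224),(346,220))],"front z100",[onz(t,u/k,v/k,100).round(0) for u,v in((265,338),(353,333))])
print("bay R z112",[onz(t,u/k,v/k,112).round(0) for u,v in((376,238),(383,320))])
print("door top z110",[onz(t,u/k,v/k,110).round(0) for u,v in((384,320),(425,253))])
print("mark",tri([ray(t,280/k,294/k),ray(C["scene"],305/k,241/k)]))
print("knobtop",tri([ray(t,304/k,295/k),ray(C["scene"],321/k,232/k)]))
print("dialcentre",tri([ray(t,306/k,287/k),ray(C["scene"],331/k,248/k)]))
B=[("beaker",540,385,0),("wash",550,325,0),("tape",472,360,12),("petri",455,232,7),("vial",207,234,58),("marker",283,195,5)]
for n,u,v,z in B: print(n,onz(t,u/k,v/k,z).round(0))
save(C["top"],"topz.png",(150,115,310,245),5);save(C["scene"],"scenez.png",(165,110,325,240),5)
```

```text
base px top [309.54052484 550.33304857] tcp px [-11.13381534 428.88151581] [-1.17562886e-01  1.99386685e+02]
scene red [285 137  10   8  29] [290.  141.2]
scene red [192 154  10   4  27] [196.7 155.4]
scene blue [ 251  180   48   45 1144] [273.2 202.5]
scene dark [202 149  17  16 140] [211.5 158.2]
top red [244 130  14   9  43] [251.8 134.2]
top red [176 188   9   4  26] [179.8 189.3]
top blue [294 106   9   9  50] [298.3 110.1]
top blue [184 122  19   5  54] [193.7 124.2]
top blue [161 127   5   3  13] [163.  127.8]
top blue [249 162  25  43 133] [261.  183.5]
top dark [189 180  15  19 124] [196.5 187.3]
wedge back L,R z172 [array([582.,  72., 172.]), array([586., -84., 172.])] front z100 [array([389.,  67., 100.]), array([394., -90., 100.])]
bay R z112 [array([ 565., -135.,  112.]), array([ 416., -145.,  112.])]
door top z110 [array([ 416., -147.,  110.]), array([ 536., -224.,  110.])]
mark [461.4624091   34.97669833 146.92203421]
knobtop [452.76643141  -9.5507621  189.269394  ]
dialcentre [473.19808611  -9.27732184 140.84259988]
beaker [ 294. -443.    0.]
wash [ 408. -468.    0.]
tape [ 344. -313.   12.]
petri [ 593. -290.    7.]
vial [589. 182.  58.]
marker [675.  46.   5.]
```

View pics/topz.png

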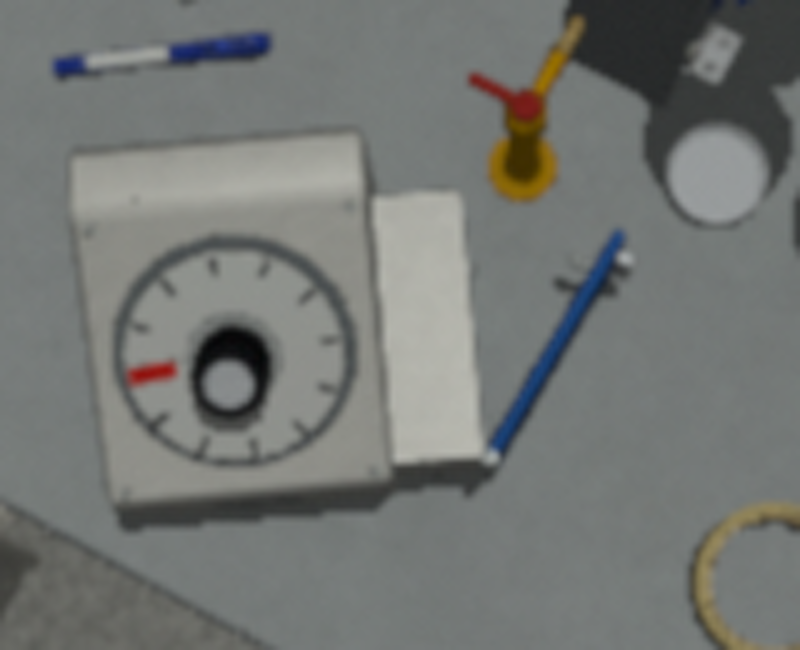

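View pics/scenez.png

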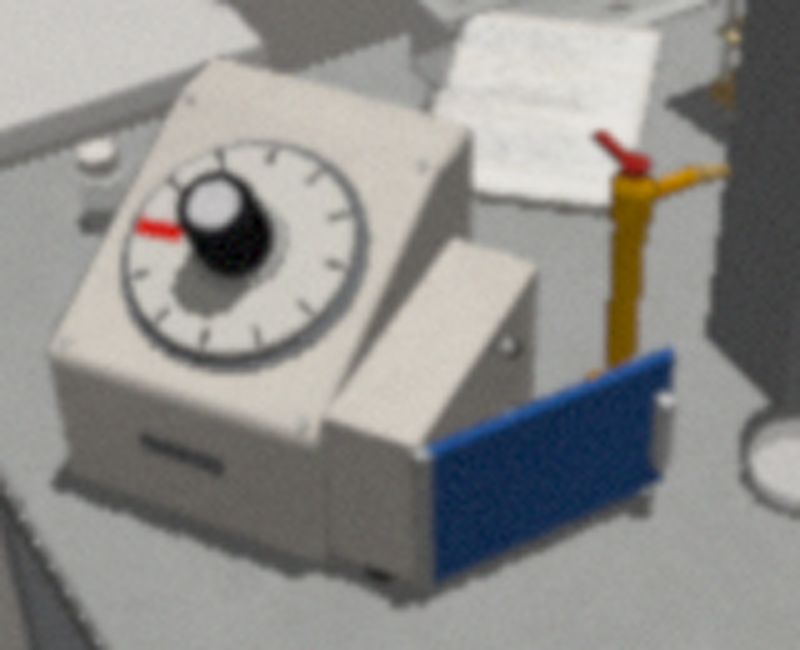

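The top crop puts the dial centre at (234,351), the knob top at (228,383), the hinge pin at (492,457) and the door tip at (620,238). The scene crop puts the dial at (245,254) and the knob top at (214,203). From these the housing is at about (491,-9) with a yaw of about 2°. The door is open about 0.6 rad with its hinge near (416,-147), and the measured length of 143 mm agrees with the given 148. The arm now moves over the outer side of the door.

```bash
python3 -m jog '[{"grip":0,"dy":-6.7},{"grip":0,"dx":-55,"dy":-6.7,"dz":-53.5,"spin":63.4},{"grip":0,"dx":-55,"dy":-6.7,"dz":-53.5,"spin":63.4},{"grip":0,"dx":-55,"dy":-6.7,"dz":-53.5,"spin":63.4},{"grip":0,"dx":-55,"dy":-6.7,"dz":-53.5,"spin":63.4},{"grip":0,"dx":-55,"dy":-6.7,"dz":-53.5,"spin":63.4},{"grip":0,"dx":-55,"dy":-6.7,"dz":-53.5,"spin":63.4},{"grip":0,"dx":-55,"dy":-6.7,"dz":-53.5,"spin":63.4},{"grip":0,"dx":-55,"dy":-6.7,"dz":-53.5,"spin":63.4},{"grip":0,"dx":-55,"dy":-6.7,"dz":-53.5,"spin":63.4},{"grip":0,"dx":-55,"dy":-6.7,"dz":-53.5,"spin":63.4},{"grip":0,"dx":-55,"dy":-6.7,"dz":-53.5,"spin":63.4},{"grip":0,"dx":-55,"dy":-6.7,"dz":-53.5,"spin":63.4},{"grip":0,"dx":-55,"dy":-6.7,"dz":-53.5,"spin":63.4},{"grip":0,"dx":-55,"dy":-6.7,"dz":-53.5,"spin":63.4},{"grip":0,"dx":-55,"dy":-6.7,"dz":-53.5,"spin":63.4},{"grip":0,"dx":-55,"dy":-6.7,"dz":-53.5,"spin":63.4},{"grip":0,"dx":-55,"dy":-6.7,"dz":-53.5,"spin":63.4}]' 30
python3 - <<'E'
from h import *
p,R=tool();print(p,R.round(3))
C={n:cam(n) for n in("scene","top")};t,s=C["top"],C["scene"];k=1.55
Z=lambda u,v:(150+u/5,115+v/5); Y=lambda u,v:(165+u/5,110+v/5)
print("dial",tri([ray(t,*Z(234.5,351)),ray(s,*Y(245,254))]).round(1))
print("knobtop",tri([ray(t,*Z(228,383)),ray(s,*Y(214,203))]).round(1))
print("mark",tri([ray(t,*Z(152,374)),ray(s,*Y(158,229))]).round(1))
print("hinge top",tri([ray(t,*Z(492,457)),ray(s,*Y(423,452))]).round(1),"doortip",tri([ray(t,*Z(618,236)),ray(s,*Y(670,350))]).round(1))
print("tap top",tri([ray(t,*Z(524,103)),ray(s,*Y(635,163))]).round(1))
save(s,"s1.png",s=1.55)
E
```

```text
[246.46541802 491.53576691 213.14973328] [[ 0.448 -0.    -0.894]
 [ 0.894 -0.001  0.448]
 [-0.001 -1.     0.   ]]
dial [474.3  -8.3 136.8]
knobtop [451.   -9.8 187.4]
mark [461.4  35.7 145.6]
hinge top [ 414.9 -147.4  112.4] doortip [ 538.3 -221.6  111.3]
tap top [ 602.3 -169.   168.7]validation failed for argument at $[0]...
```

View pics/s1.png

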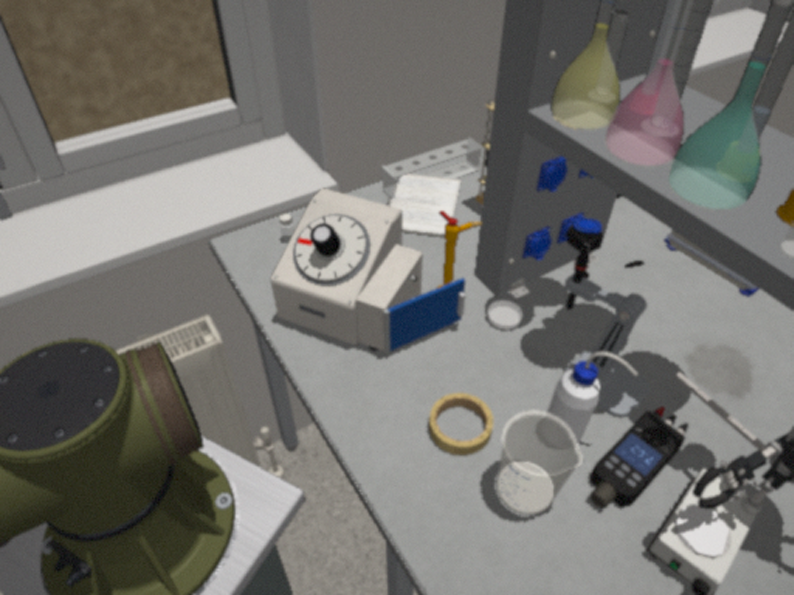

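The refused call needs every field in each row. The tap beside the door stands about 169 mm high near (602,-169), so I'll push with the TCP at z≈97 to keep the gripper body above it.

```bash
python3 -m jog '[{"grip":0,"dx":0,"dy":-6.7,"dz":0,"spin":0},{"grip":0,"dx":-55,"dy":-6.7,"dz":-53.5,"spin":63.4},{"grip":0,"dx":-55,"dy":-6.7,"dz":-53.5,"spin":63.4},{"grip":0,"dx":-55,"dy":-6.7,"dz":-53.5,"spin":63.4},{"grip":0,"dx":-55,"dy":-6.7,"dz":-53.5,"spin":63.4},{"grip":0,"dx":-55,"dy":-6.7,"dz":-53.5,"spin":63.4},{"grip":0,"dx":-55,"dy":-6.7,"dz":-53.5,"spin":63.4},{"grip":0,"dx":-55,"dy":-6.7,"dz":-53.5,"spin":63.4},{"grip":0,"dx":-55,"dy":-6.7,"dz":-53.5,"spin":63.4},{"grip":0,"dx":-55,"dy":-6.7,"dz":-53.5,"spin":63.4},{"grip":0,"dx":-55,"dy":-6.7,"dz":-53.5,"spin":63.4},{"grip":0,"dx":-55,"dy":-6.7,"dz":-53.5,"spin":63.4},{"grip":0,"dx":-55,"dy":-6.7,"dz":-53.5,"spin":63.4},{"grip":0,"dx":-55,"dy":-6.7,"dz":-53.5,"spin":63.4},{"grip":0,"dx":-55,"dy":-6.7,"dz":-53.5,"spin":63.4},{"grip":0,"dx":-55,"dy":-6.7,"dz":-53.5,"spin":63.4},{"grip":0,"dx":-55,"dy":-6.7,"dz":-53.5,"spin":63.4},{"grip":0,"dx":-55,"dy":-6.7,"dz":-53.5,"spin":63.4}]' 30
python3 -c "
from h import *
print(tool(),monitor.read_state()['joints'])"
```

```text
clock: 2.55
eef_pos: [478.3, -239.1, 280.8]
eef_rot: [-1.571, -0.001, 0.0]
wrist_force: [1.0, -0.0, 0.4]
finger_gap: 0.6
(array([ 478.28305628, -239.07380041,  280.81204677]), array([[ 9.99999756e-01,  5.34369168e-04, -4.50299455e-04],
       [ 4.50445322e-04, -2.72881297e-04,  9.99999861e-01],
       [ 5.34246215e-04, -9.99999820e-01, -2.73121935e-04]])) [-5.32054344e-01  2.21888266e-01  1.46294003e+00  3.61653637e-05
  1.45616542e+00 -5.32508842e-01]
```

```bash
python3 -m jog '[{"grip":0,"dx":0,"dy":6,"dz":0,"spin":0},{"grip":0,"dx":0,"dy":12,"dz":0,"spin":0},{"grip":0,"dx":0,"dy":18.4,"dz":0,"spin":0},{"grip":0,"dx":0,"dy":18.4,"dz":0,"spin":0},{"grip":0,"dx":1,"dy":18.4,"dz":1,"spin":0},{"grip":0,"dx":2,"dy":18.4,"dz":2,"spin":0},{"grip":0,"dx":2.5,"dy":18.4,"dz":3,"spin":0},{"grip":0,"dx":3,"dy":18.4,"dz":4,"spin":0},{"grip":0,"dx":3.5,"dy":18.4,"dz":5,"spin":0},{"grip":0,"dx":3.5,"dy":18.4,"dz":6,"spin":0},{"grip":0,"dx":3.5,"dy":18.4,"dz":6.8,"spin":0},{"grip":0,"dx":3.5,"dy":18.4,"dz":7.4,"spin":0}]'
```

```text
clock: 4.05
eef_pos: [513.2, -165.4, 96.5]
eef_rot: [-1.571, 0.0, -0.001]
wrist_force: [0.2, -0.9, 0.4]
finger_gap: 0.5
```

```bash
python3 -m jog '[{"grip":0,"dx":0,"dy":0,"dz":0.3,"spin":0},{"grip":0,"dx":0,"dy":0,"dz":0.5,"spin":0}]'; python3 -m jog '[{"grip":0,"dx":0,"dy":0,"dz":0.2,"spin":0},{"grip":0,"dx":0,"dy":0,"dz":0.3,"spin":0}]'
```

```text
clock: 4.3
eef_pos: [513.3, -160.8, 96.5]
eef_rot: [-1.571, -0.0, -0.001]
wrist_force: [0.1, -0.6, 0.8]
finger_gap: 0.7
clock: 4.55
eef_pos: [513.4, -159.2, 96.6]
eef_rot: [-1.573, -0.001, -0.001]
wrist_force: [0.9, -13.7, -2.6]
finger_gap: 0.5
```

```bash
python3 -m jog '[{"grip":0,"dx":0,"dy":0,"dz":0.2,"spin":0},{"grip":0,"dx":0,"dy":0,"dz":0.2,"spin":0}]'; python3 -m jog '[{"grip":0,"dx":0,"dy":0,"dz":0.2,"spin":0},{"grip":0,"dx":0,"dy":0,"dz":0.2,"spin":0}]'
```

```text
clock: 4.8
eef_pos: [513.4, -157.3, 96.5]
eef_rot: [-1.573, -0.001, -0.001]
wrist_force: [-0.0, -9.7, -1.8]
finger_gap: 0.6
clock: 5.05
eef_pos: [513.5, -155.1, 96.6]
eef_rot: [-1.573, -0.001, -0.001]
wrist_force: [1.3, -7.9, -0.2]
finger_gap: 0.3
```

```bash
python3 -m jog '[{"grip":0,"dx":0,"dy":0,"dz":0.2,"spin":0},{"grip":0,"dx":0,"dy":0,"dz":0.2,"spin":0}]'; python3 -m jog '[{"grip":0,"dx":0,"dy":0,"dz":0.2,"spin":0},{"grip":0,"dx":0,"dy":0,"dz":0.2,"spin":0}]';python3 -m jog '[{"grip":0,"dx":0,"dy":0,"dz":0.1,"spin":0},{"grip":0,"dx":0,"dy":0,"dz":0.1,"spin":0}]'
```

```text
clock: 5.3
eef_pos: [513.5, -152.4, 96.6]
eef_rot: [-1.572, -0.001, -0.001]
wrist_force: [1.9, -1.4, 0.1]
finger_gap: 0.4
clock: 5.55
eef_pos: [513.5, -151.0, 96.6]
eef_rot: [-1.573, -0.001, -0.001]
wrist_force: [2.2, -11.1, -1.6]
finger_gap: 0.7
clock: 5.8
eef_pos: [513.5, -150.8, 96.6]
eef_rot: [-1.574, -0.001, -0.001]
wrist_force: [2.1, -16.7, -2.9]
finger_gap: 0.6
```

```bash
python3 -m jog '[{"grip":0,"dx":0,"dy":0,"dz":0.2,"spin":0},{"grip":0,"dx":0,"dy":0,"dz":0.2,"spin":0},{"grip":0,"dx":0,"dy":0,"dz":0.2,"spin":0}]'; python3 -m jog '[{"grip":0,"dx":0,"dy":0,"dz":-2,"spin":0},{"grip":0,"dx":0,"dy":0,"dz":-4,"spin":0},{"grip":0,"dx":0,"dy":-6,"dz":-4,"spin":0},{"grip":0,"dx":0,"dy":-12,"dz":-4,"spin":0},{"grip":0,"dx":-3,"dy":-18,"dz":-4,"spin":0},{"grip":0,"dx":-8,"dy":-18,"dz":-6,"spin":0},{"grip":0,"dx":-12,"dy":-18,"dz":-8,"spin":0},{"grip":0,"dx":-12,"dy":-18,"dz":-8,"spin":0},{"grip":0,"dx":-12,"dy":-18,"dz":-8,"spin":0},{"grip":0,"dx":-12,"dy":-18,"dz":-8,"spin":0},{"grip":0,"dx":-12,"dy":-18,"dz":-8,"spin":0},{"grip":0,"dx":-12,"dy":-18,"dz":-8,"spin":0},{"grip":0,"dx":-12,"dy":-18,"dz":-8,"spin":0},{"grip":0,"dx":-12,"dy":-18,"dz":-8,"spin":0}]'
cat >> h.py <<'E'
D=np.array([474.,-8.5,138.5]);YAW=0.03
A=Ro.from_euler("z",YAW).apply([-.4226,0,.9063]);DN=Ro.from_euler("z",YAW).apply([-.9063,0,-.4226]);LY=np.cross(A,DN)
def mark(n="top",c=None):
    "dial angle of red mark from straight-down, positive = right-handed about outward axis, deg"
    c=c or cam(n);hsv=cv2.cvtColor(c["color"],cv2.COLOR_RGB2HSV)
    m=((hsv[...,0]<8)|(hsv[...,0]>172))&(hsv[...,1]>100)&(hsv[...,2]>60)
    v,u=np.nonzero(m);P=[]
    for a,b in zip(u,v):
        o,d=ray(c,a,b);q=o+d*((D-o)@A)/(d@A)
        if 35<np.linalg.norm(q-D)<62:P.append(q)
    if len(P)<4:return n,len(P),None
    q=np.mean(P,0)-D;return n,len(P),round(np.linalg.norm(q),1),round(np.degrees(np.arctan2(q@LY,q@DN)),1)
E
python3 - <<'E'
from h import *
C={n:cam(n) for n in("scene","top")}
for n in C:print(mark(n,C[n]))
a=cv2.resize(C["top"]["color"][115:245,150:310],None,fx=2.5,fy=3);b=cv2.resize(C["scene"]["color"][110:240,165:325],None,fx=2.5,fy=3)
cv2.imwrite("pics/b2.png",np.hstack([a,b])[:,:,::-1]);print(LY,tool()[0])
E
```

```text
clock: 6.18
eef_pos: [513.5, -150.5, 96.7]
eef_rot: [-1.577, -0.002, -0.001]
wrist_force: [1.8, -29.2, -5.7]
finger_gap: 0.5
clock: 7.92
eef_pos: [393.3, -226.8, 276.4]
eef_rot: [-1.571, 0.0, -0.0]
wrist_force: [-0.0, -0.4, -0.3]
finger_gap: 0.6
('scene', 30, np.float64(50.2), np.float64(-69.0))
('top', 28, np.float64(47.7), np.float64(-59.7))
[ 2.99946138e-02 -9.99520497e-01 -1.73472348e-18] [ 393.2425729  -226.77675972  276.47491846]
```

View pics/b2.png

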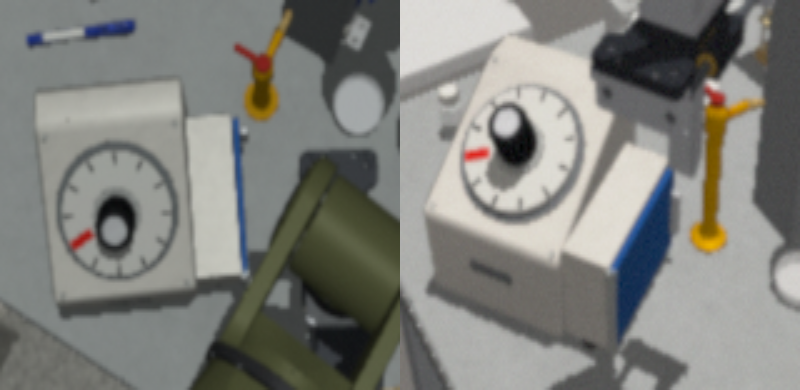

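The left half of the picture is the top view. It shows the door flush along the bay at (240,120..275), and the red mark has moved to (82,240), so the drum was freed and rolled. I'll check that it has settled and triangulate the mark to correct the dial centre.

```bash
cat >> h.py <<'E'
def redc(c):
    hsv=cv2.cvtColor(c["color"],cv2.COLOR_RGB2HSV)
    m=((hsv[...,0]<8)|(hsv[...,0]>172))&(hsv[...,1]>100)&(hsv[...,2]>60)
    N,L,S,Z=cv2.connectedComponentsWithStats(m.astype(np.uint8))
    b=[(S[i,4],Z[i]) for i in range(1,N) if S[i,4]>8 and np.linalg.norm(Z[i]-proj(c,D))<40]
    return max(b,key=lambda x:x[0])[1]
E
python3 - <<'E'
from h import *
s,t=cam("scene"),cam("top")
M=tri([ray(s,*redc(s)),ray(t,*redc(t))]);M0=tri([ray(t,179.8,189.3),ray(s,196.7,155.4)])
for m in(M0,M): print(m.round(1),"above plane",((m-D)@A).round(1),"dn",((m-D)@DN).round(1),"ly",((m-D)@LY).round(1))
print(mark("scene",s),mark("top",t))
for n,c,uv in(("s",s,(165+245/5,110+254/5)),("t",t,(150+234.5/5,115+351/5))):
    for off in(0,4,8):
        o,d=ray(c,*uv);DD=D+off*A;q=o+d*((DD-o)@A)/(d@A)-DD;print(n,off,(q@DN).round(1),(q@LY).round(1))
E
```

```text
[463.   37.1 145.2] above plane 10.1 dn 5.9 ly -45.9
[449.1  31.5 138.8] above plane 10.3 dn 21.3 ly -40.8
('scene', 29, np.float64(50.0), np.float64(-69.3)) ('top', 28, np.float64(47.7), np.float64(-59.7))
s 0 1.3 -0.0
s 4 2.8 2.0
s 8 4.2 4.1
t 0 -0.5 0.6
t 4 -1.8 1.0
t 8 -3.1 1.4
```

The drum has settled, with the mark at about -64° on my dial angle (positive is counter-clockwise seen from outside). It was at -83°, so it rolled in the + direction and the heavy side should be about 20–35° short of down on the - side. The plate sits about 9.5 mm higher than I assumed, which also makes the knob top agree at 45 mm above it. Next I go above the knob with the jaws turned to 40° before square.

```bash
sed -i 's/^D=.*;YAW/D=np.array([470.,-10.5,147.1]);YAW/' h.py; python3 -m jog '[{"grip":6,"dx":6.4,"dy":0,"dz":21.6,"spin":130},{"grip":6,"dx":6.4,"dy":0,"dz":21.6,"spin":130},{"grip":6,"dx":6.4,"dy":0,"dz":21.6,"spin":130},{"grip":6,"dx":6.4,"dy":0,"dz":21.6,"spin":130},{"grip":6,"dx":6.4,"dy":1.6,"dz":21.6,"spin":130},{"grip":6,"dx":6.4,"dy":1.6,"dz":21.6,"spin":130},{"grip":6,"dx":6.4,"dy":1.6,"dz":21.6,"spin":130},{"grip":6,"dx":6.4,"dy":1.6,"dz":21.6,"spin":130},{"grip":6,"dx":6.4,"dy":1.6,"dz":21.6,"spin":130},{"grip":6,"dx":6.4,"dy":1.6,"dz":21.6,"spin":130},{"grip":6,"dx":6.4,"dy":1.6,"dz":21.6,"spin":130},{"grip":6,"dx":6.4,"dy":1.6,"dz":21.6,"spin":130},{"grip":6,"dx":6.4,"dy":1.6,"dz":21.6,"spin":130},{"grip":6,"dx":6.4,"dy":1.6,"dz":21.6,"spin":130},{"grip":6,"dx":6.4,"dy":1.6,"dz":21.6,"spin":130}]' 50
python3 -c "
from h import *
p,R=tool();print(p,R.round(3).tolist(),monitor.read_state()['joints'].round(2))
print(mark('scene'),mark('top'))
d=np.array([457,-10.5,170])-p;print('to go cm',(R.T@d/10).round(2))"
```

```text
clock: 10.0
eef_pos: [457.4, -10.8, 260.5]
eef_rot: [-1.571, 0.0, -2.266]
wrist_force: [-0.0, 1.0, 0.6]
finger_gap: 60.0
[457.36234191 -10.81525959 260.45143006] [[-0.641, -0.0, 0.768], [-0.768, 0.0, -0.641], [-0.0, -1.0, -0.0]] [-0.1   0.06  1.7   0.    1.39  2.16]
('scene', 34, np.float64(49.2), np.float64(-64.1)) ('top', 20, np.float64(50.5), np.float64(-63.1))
to go cm [-0.    9.05 -0.05]
```

Both views now agree on the mark at about -63.6°, radius about 50. Now down to the knob and grip.

```bash
python3 -m jog '[{"grip":6,"dx":0,"dy":4,"dz":0,"spin":0},{"grip":6,"dx":0,"dy":7,"dz":0,"spin":0},{"grip":6,"dx":0,"dy":8.2,"dz":0,"spin":0},{"grip":6,"dx":0,"dy":9,"dz":0,"spin":0},{"grip":6,"dx":0,"dy":9,"dz":0,"spin":0}]'; python3 -m jog '[{"grip":3,"dx":0,"dy":0,"dz":0,"spin":0},{"grip":3,"dx":0,"dy":0,"dz":0,"spin":0},{"grip":3,"dx":0,"dy":0,"dz":0,"spin":0},{"grip":3,"dx":0,"dy":0,"dz":0,"spin":0}]' 50
python3 -c "
from h import *
s,t=cam('scene'),cam('top');print(mark('scene',s),mark('top',t));save(s,'g3.png',(165,110,325,240),4)"
```

```text
clock: 10.72
eef_pos: [457.6, -10.8, 170.8]
eef_rot: [-1.57, 0.0, -2.269]
wrist_force: [-0.0, 0.9, -0.1]
finger_gap: 59.9
clock: 11.22
eef_pos: [459.9, -8.2, 171.3]
eef_rot: [-1.568, 0.009, -2.269]
wrist_force: [21.8, 22.8, -12.3]
finger_gap: 44.0
('scene', 34, np.float64(49.4), np.float64(-64.4)) ('top', 9, np.float64(55.0), np.float64(-63.2))
```

View pics/g3.png

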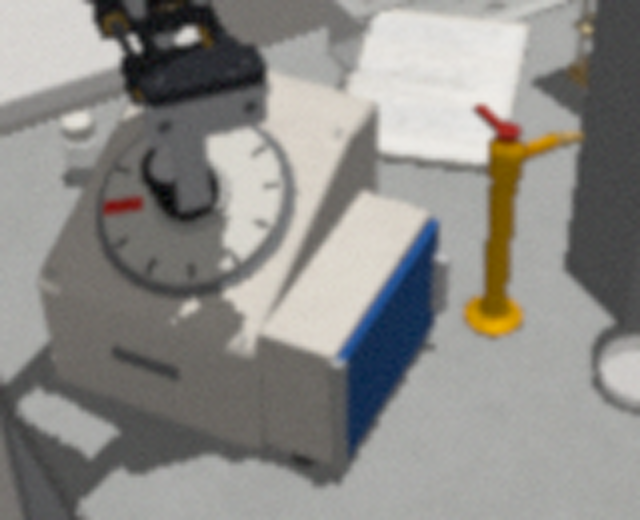

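The fingers are around the knob at (185,185) and the door is flush, with a side load of about 32 N. The knob lies about 3.5 mm off along the jaw axis, so I shift by that amount and then turn gently.

```bash
python3 -m jog '[{"grip":3,"dx":-0.35,"dy":0,"dz":0,"spin":0},{"grip":3,"dx":-0.35,"dy":0,"dz":0,"spin":0},{"grip":3,"dx":-0.35,"dy":0,"dz":0,"spin":-5},{"grip":3,"dx":-0.35,"dy":0,"dz":0,"spin":-10},{"grip":3,"dx":-0.35,"dy":0,"dz":0,"spin":-15},{"grip":3,"dx":-0.35,"dy":0,"dz":0,"spin":-20}]'
python3 -c "
from h import *
print(mark('scene'),mark('top'),monitor.read_state()['moment'])"
```

```text
clock: 12.08
eef_pos: [461.2, -7.7, 171.2]
eef_rot: [-1.566, 0.003, -1.918]
wrist_force: [13.0, 7.6, -5.2]
finger_gap: 41.3
('scene', 32, np.float64(48.7), np.float64(-51.1)) ('top', 16, np.float64(48.5), np.float64(-49.1)) [ 1.74562373 -2.72117438  0.29276762]
```

```bash
python3 -m jog '[{"grip":3,"dx":-0.1,"dy":0,"dz":0,"spin":-6},{"grip":3,"dx":-0.1,"dy":0,"dz":0,"spin":-12},{"grip":3,"dx":-0.1,"dy":0,"dz":0,"spin":-18},{"grip":3,"dx":-0.1,"dy":0,"dz":0,"spin":-24},{"grip":3,"dx":-0.1,"dy":0,"dz":0,"spin":-30}]'
python3 -c "
from h import *
print(mark('scene'),mark('top'),monitor.read_state()['moment'])"
python3 -m jog '[{"grip":3,"dx":0,"dy":0,"dz":0,"spin":-6},{"grip":3,"dx":0,"dy":0,"dz":0,"spin":-12},{"grip":3,"dx":0,"dy":0,"dz":0,"spin":-18},{"grip":3,"dx":0,"dy":0,"dz":0,"spin":-24},{"grip":3,"dx":0,"dy":0,"dz":0,"spin":-30}]'
python3 -c "
from h import *
print(mark('scene'),mark('top'),monitor.read_state()['moment'])"
```

```text
clock: 12.8
eef_pos: [461.0, -6.5, 170.9]
eef_rot: [-1.567, 0.001, -1.394]
wrist_force: [8.4, 11.2, -3.7]
finger_gap: 39.2
('scene', 35, np.float64(47.9), np.float64(-37.1)) ('top', 15, np.float64(41.5), np.float64(-35.9)) [ 0.53578467 -1.88315757 -0.8562745 ]
clock: 13.52
eef_pos: [460.1, -5.9, 171.3]
eef_rot: [-1.568, 0.001, -0.871]
wrist_force: [-11.4, 16.6, 12.1]
finger_gap: 42.9
('scene', 30, np.float64(47.7), np.float64(-18.9)) ('top', 8, np.float64(39.6), np.float64(-16.2)) [ 1.55021453  0.65157579 -0.61699718]
```

Turning slips: 80° of spin gave about 46°, leaving the mark at about -18°. The heavy side must now be just past down, inside the dead band. I'll release, swing the jaws back, regrip at 60 N and turn on.

```bash
python3 -m jog '[{"grip":6,"dx":0,"dy":0,"dz":0,"spin":0},{"grip":6,"dx":0,"dy":0,"dz":0,"spin":0},{"grip":6,"dx":0,"dy":0,"dz":0,"spin":20},{"grip":6,"dx":0,"dy":0,"dz":0,"spin":30},{"grip":6,"dx":0,"dy":0,"dz":0,"spin":40},{"grip":6,"dx":0,"dy":0,"dz":0,"spin":50},{"grip":6,"dx":0,"dy":0,"dz":0,"spin":60},{"grip":6,"dx":0,"dy":0,"dz":0,"spin":70},{"grip":6,"dx":0,"dy":0,"dz":0,"spin":75},{"grip":6,"dx":0,"dy":0,"dz":0,"spin":75}]'
python3 -c "
from h import *
print(mark('scene'),mark('top'))"
python3 -m jog '[{"grip":3,"dx":0,"dy":0,"dz":0,"spin":0},{"grip":3,"dx":0,"dy":0,"dz":0,"spin":0},{"grip":3,"dx":0,"dy":0,"dz":0,"spin":0},{"grip":3,"dx":0,"dy":0,"dz":0,"spin":0}]' 60
python3 -c "
from h import *
print(mark('scene'),mark('top'))"
```

```text
clock: 14.88
eef_pos: [459.9, -7.4, 170.5]
eef_rot: [-1.571, -0.0, -2.181]
wrist_force: [0.3, -0.1, 0.5]
finger_gap: 60.2
('scene', 31, np.float64(46.9), np.float64(-20.5)) ('top', 3, None)
clock: 15.48
eef_pos: [460.0, -7.1, 170.4]
eef_rot: [-1.571, 0.0, -2.182]
wrist_force: [-0.7, -1.3, -1.3]
finger_gap: 43.6
('scene', 31, np.float64(46.7), np.float64(-20.9)) ('top', 0, None)
```

The grip is now centred, with no side load, and the drum stayed put at about -20° when released. Turning on.

```bash
python3 -m jog '[{"grip":3,"dx":0,"dy":0,"dz":0,"spin":-6},{"grip":3,"dx":0,"dy":0,"dz":0,"spin":-12},{"grip":3,"dx":0,"dy":0,"dz":0,"spin":-18},{"grip":3,"dx":0,"dy":0,"dz":0,"spin":-24},{"grip":3,"dx":0,"dy":0,"dz":0,"spin":-30},{"grip":3,"dx":0,"dy":0,"dz":0,"spin":-36},{"grip":3,"dx":0,"dy":0,"dz":0,"spin":-42},{"grip":3,"dx":0,"dy":0,"dz":0,"spin":-48},{"grip":3,"dx":0,"dy":0,"dz":0,"spin":-54},{"grip":3,"dx":0,"dy":0,"dz":0,"spin":-60},{"grip":3,"dx":0,"dy":0,"dz":0,"spin":-66},{"grip":3,"dx":0,"dy":0,"dz":0,"spin":-72},{"grip":3,"dx":0,"dy":0,"dz":0,"spin":-78},{"grip":3,"dx":0,"dy":0,"dz":0,"spin":-84}]'
python3 -c "
from h import *
s=cam('scene');print(mark('scene',s),mark('top'),monitor.read_state()['moment']);save(s,'g4.png',(165,110,325,240),4)"
```

```text
clock: 17.32
eef_pos: [459.1, -6.6, 171.3]
eef_rot: [-1.571, 0.001, -0.713]
wrist_force: [-11.9, 10.1, 13.1]
finger_gap: 43.4
('scene', 29, np.float64(45.1), np.float64(30.9)) ('top', 13, np.float64(51.2), np.float64(34.9)) [ 0.55084297  1.57038281 -0.68457716]
```

The mark is at about +33°, so the heavy side should be about 60–75° over. Now I release and watch it roll back.

```bash
W='from h import *
print(mark("scene"),mark("top"))'
python3 -m jog '[{"grip":6.5,"dx":0,"dy":0,"dz":0,"spin":0},{"grip":6.5,"dx":0,"dy":0,"dz":0,"spin":0},{"grip":6.5,"dx":0,"dy":0,"dz":0,"spin":10},{"grip":6.5,"dx":0,"dy":0,"dz":0,"spin":20},{"grip":6.5,"dx":0,"dy":0,"dz":0,"spin":30},{"grip":6.5,"dx":0,"dy":0,"dz":0,"spin":37},{"grip":6.5,"dx":0,"dy":0,"dz":0,"spin":37},{"grip":6.5,"dx":0,"dy":0,"dz":0,"spin":37}]'; python3 -c "$W"
python3 -m jog '[{"grip":6.5,"dx":0,"dy":0,"dz":0,"spin":0},{"grip":6.5,"dx":0,"dy":0,"dz":0,"spin":0},{"grip":6.5,"dx":0,"dy":0,"dz":0,"spin":0},{"grip":6.5,"dx":0,"dy":0,"dz":0,"spin":0},{"grip":6.5,"dx":0,"dy":0,"dz":0,"spin":0},{"grip":6.5,"dx":0,"dy":0,"dz":0,"spin":0},{"grip":6.5,"dx":0,"dy":0,"dz":0,"spin":0},{"grip":6.5,"dx":0,"dy":0,"dz":0,"spin":0},{"grip":6.5,"dx":0,"dy":0,"dz":0,"spin":0},{"grip":6.5,"dx":0,"dy":0,"dz":0,"spin":0}]'; python3 -c "$W"
python3 -m jog '[{"grip":6.5,"dx":0,"dy":0,"dz":0,"spin":0},{"grip":6.5,"dx":0,"dy":0,"dz":0,"spin":0},{"grip":6.5,"dx":0,"dy":0,"dz":0,"spin":0},{"grip":6.5,"dx":0,"dy":0,"dz":0,"spin":0},{"grip":6.5,"dx":0,"dy":0,"dz":0,"spin":0},{"grip":6.5,"dx":0,"dy":0,"dz":0,"spin":0},{"grip":6.5,"dx":0,"dy":0,"dz":0,"spin":0},{"grip":6.5,"dx":0,"dy":0,"dz":0,"spin":0},{"grip":6.5,"dx":0,"dy":0,"dz":0,"spin":0},{"grip":6.5,"dx":0,"dy":0,"dz":0,"spin":0}]'; python3 -c "$W"
```

```text
clock: 18.42
eef_pos: [460.0, -7.3, 170.4]
eef_rot: [-1.571, -0.0, -1.359]
wrist_force: [0.5, 0.7, 0.4]
finger_gap: 64.7
('scene', 31, np.float64(46.3), np.float64(-8.2)) ('top', 5, np.float64(38.7), np.float64(-10.5))
clock: 19.77
eef_pos: [460.0, -7.2, 170.4]
eef_rot: [-1.571, -0.0, -1.362]
wrist_force: [-0.4, 0.6, -0.1]
finger_gap: 65.0
('scene', 33, np.float64(46.9), np.float64(-12.9)) ('top', 8, np.float64(39.1), np.float64(-12.3))
clock: 21.12
eef_pos: [460.0, -7.2, 170.4]
eef_rot: [-1.571, 0.0, -1.362]
wrist_force: [0.1, 0.2, 0.6]
finger_gap: 65.2
('scene', 31, np.float64(47.4), np.float64(-12.9)) ('top', 7, np.float64(39.4), np.float64(-11.6))
```

It stopped at about -12.5°, against about -64° from the other side. Heavy side down is therefore at a mark angle of about -38°, with a half-width of 26° that fits the stated 20–35°. Regrip and turn back about -26°.

```bash
python3 -m jog '[{"grip":6.5,"dx":0,"dy":0,"dz":0,"spin":-10},{"grip":6.5,"dx":0,"dy":0,"dz":0,"spin":-12},{"grip":3,"dx":0,"dy":0,"dz":0,"spin":-12},{"grip":3,"dx":0,"dy":0,"dz":0,"spin":-12},{"grip":3,"dx":0,"dy":0,"dz":0,"spin":-12},{"grip":3,"dx":0,"dy":0,"dz":0,"spin":-12},{"grip":3,"dx":0,"dy":0,"dz":0,"spin":-12},{"grip":3,"dx":0,"dy":0,"dz":0,"spin":-7},{"grip":3,"dx":0,"dy":0,"dz":0,"spin":-2},{"grip":3,"dx":0,"dy":0,"dz":0,"spin":3},{"grip":3,"dx":0,"dy":0,"dz":0,"spin":8},{"grip":3,"dx":0,"dy":0,"dz":0,"spin":13},{"grip":3,"dx":0,"dy":0,"dz":0,"spin":18}]' 60
python3 -c "
from h import *
print(mark('scene'),mark('top'),monitor.read_state()['moment'])"
```

```text
clock: 22.85
eef_pos: [460.1, -6.4, 170.4]
eef_rot: [-1.571, 0.002, -1.679]
wrist_force: [-7.9, -0.8, 10.4]
finger_gap: 39.4
('scene', 32, np.float64(47.6), np.float64(-29.7)) ('top', 9, np.float64(40.1), np.float64(-28.9)) [2.34077991 0.57942834 0.64693374]
```

```bash
python3 -m jog '[{"grip":3,"dx":0,"dy":0,"dz":0,"spin":5},{"grip":3,"dx":0,"dy":0,"dz":0,"spin":10},{"grip":3,"dx":0,"dy":0,"dz":0,"spin":15},{"grip":3,"dx":0,"dy":0,"dz":0,"spin":15},{"grip":3,"dx":0,"dy":0,"dz":0,"spin":15}]' 60
python3 -c "
from h import *
s,t=cam('scene'),cam('top');print(mark('scene',s),mark('top',t))
a=cv2.resize(t['color'][115:245,150:310],None,fx=2.5,fy=3);b=cv2.resize(s['color'][110:240,165:325],None,fx=2.5,fy=3)
cv2.imwrite('pics/end.png',np.hstack([a,b])[:,:,::-1])
k=1.55
for n,u,v,z in [('tape',472,360,12),('petri',455,232,7)]: pass
"
```

```text
clock: 23.58
eef_pos: [460.3, -7.0, 170.7]
eef_rot: [-1.57, 0.001, -1.936]
wrist_force: [-0.7, 2.4, 4.6]
finger_gap: 41.1
('scene', 34, np.float64(48.3), np.float64(-38.0)) ('top', 15, np.float64(41.9), np.float64(-36.7))
```

View pics/end.png

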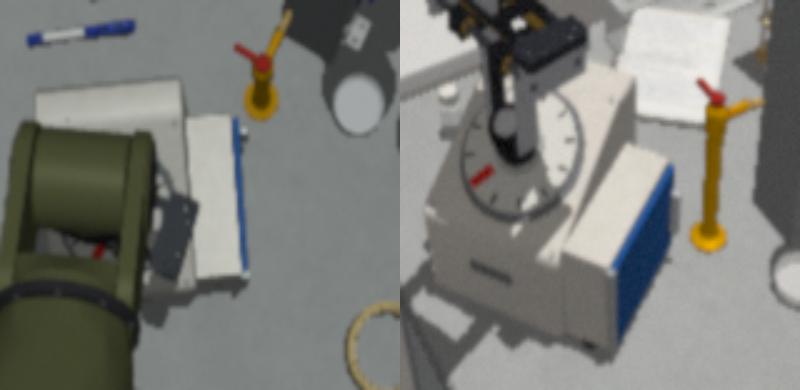

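The mark stands at -38°/-37° in the two views, gripped at 60 N with the gap at 41 mm. The door edge is flush at (240,120..275), and the marker, petri dish and tape roll are where they were. Each stop alone allows [-44,-29] and [-47,-32] for heavy-down, so -38 is well inside the 15° tolerance.

```bash
python3 -c "
from h import *
print(ticket.sign_off())"
```

```text
the job is handed in; nothing more can be done
None
```

I shut the door, found the drum's heavy side, and handed the job in at about 24 s with the knob still gripped and the heavy side held about straight down. The sign-off gave no verdict, so the result rests on my own checks.

- **Door:** It snapped onto its catch and I then pressed it home with about 29 N. Later pictures show it flush. I did not measure its angle in numbers.
- **Heavy side:** After the door freed it, the drum rolled and stopped with the red mark at about -64° from straight down. I then turned it over to about +33°, which put the heavy side roughly 70° off down. When I let go it rolled back and stopped at about -12.5°. The midpoint, -38°, is where the heavy side points down.
- **Final hold:** I regripped at 60 N and turned the mark to -38° in the scene view and -37° in the top view. I put the heavy side within about 6° of down, against the 15° allowed.
- **Things around:** The marker, petri dish and tape roll look unmoved in the last picture. I did not measure any of the bystanders again, and I did not check the beaker, wash bottle and vial, which the arm kept clear of.

**What disagreed:**
- The knob slipped in the tilted grip, turning about 0.6° for each degree of spin, so I went by the red mark rather than the wrist angle.
- My first estimate of the dial plate was about 9.5 mm too low.
- My first grip was about 3.5 mm off centre and put about 32 N of side load on the wrist; I corrected both.
- With the gripper over the dial, the top view sees only part of the mark, so the scene view is the more reliable of the two final readings.

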